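# Tap a deburring arbor into the finishing spindle

## Robot

A 6-joint arm with a two-finger parallel gripper is mounted at the origin on the work surface. World frame = base frame: x ahead of the robot, y to its left, z up, the work surface at z = 0. Lengths are in m, angles in rad, forces in N, time in s.
With the tool pointing down it reaches from about 0.35 to 0.85 m from the base axis. Payload 8.1 kg.
Tool frame: the origin (TCP) lies at the very end of the fingers, on their centre line; the grasp point (between the pads) lies 19 mm behind it (pinch_z is the z of the grasp point in the tool frame, in m); z points along the fingers, y is the line along which they close (so a half turn about z gives the same grasp; the last joint's range is limited). The gripper opens to 93 mm and grips with 3 to 60 N. Pads are 15 mm wide; open, the fingers measure 128 mm over their backs; the gripper's body (75 mm by 188 mm) begins 65 mm behind the grasp point.
Start: joints at [-1.211, 0.13, 1.488, -0, 1.523, -0.085], TCP at [0.258, -0.542, 0.219] pointing down, gripper open.
Joint ranges: [-2.96, 2.96], [-0.89, 2.26], [0.02, 2.5], [-1.34, 4.48], [0, 2.73], [-2.66, 2.66]. Speed limits (rad/s): [2.39, 2.39, 2.79, 3.14, 3.14, 3.14].

## Interface

Orientations are given as a unit quaternion [w, x, y, z].
In Python, from workcell import get_obs, capture, job_done, pinch_z gives the robot as it stands.
- The arm moves only by the shell command python3 -m jog 'ROWS' [OPENING] [FORCE]. ROWS is JSON, a list of rows, each an object with "delta_pos": the shift along the tool's x, y, z in mm, a list of three; "rot": the turn, a rotation vector about the tool's x, y, z in degrees, a list of three. In form: [{"delta_pos": [dx, dy, dz], "rot": [rx, ry, rz]}, ...]. A call has 1 to 10 rows; each row shifts and turns the commanded pose from where the row before left it, along the tool's axes as they then stand; what a row does not reach is not made up. A row lasts 1/10 s, in which the tool goes at most 50 mm and 8.59 degrees, less where a joint would pass 70% of its speed; a pose out of reach is approached as far as the arm can. A call is refused whole if a number of a shift passes 50 or a number of a turn 8.59, either way. A call with a gripper value outside its range is refused whole. OPENING is the gripper's target within -1 to 1 (fully open at 1, half-way at 0, shut at -1), set as the call begins (- or left out, the last holds). The fingers move at their own pace and stop on an object; FORCE is the grip in N (left out, the last holds). Time passes only in rows, so rows that do not move let the fingers close. It gives the time, the measured TCP pose, the force, the opening and the grip force at its end, in the units of the state.
- get_obs(): the state, without advancing time (a new reading comes with each control period).
- capture(name): name is "scene" or "top"; returns a dict with "color" (384x512x3 uint8, blue, green, red), "range_z" (384x512 float32, m along the optical axis (not along the pixel's ray), 0 where there is no reading), "K" (3x3 intrinsics, pixels), "rvec" (rotation vector, rad) and "tvec" (3), from world to camera coordinates, as OpenCV has them. Camera axes: x right, y down, z forward; pixel columns grow to the right and rows downward; lengths in m; the calibration is good to about 2 mm. A picture is of the moment at which its call begins.
- job_done(): hands the job in; it is judged then, once.
The state is a dict: "time": time; "joint_pos": joint angles; "dq": joint speeds; "tau": joint torques, N m; "tcp_pos": TCP position; "eef_rot": TCP orientation; "wrist_force": force on the tool from outside, world axes, zero at the start; "ft_torque": the same for the moment, N m; "finger_gap": opening from 0.0 (shut) to 1.0 (fully open); "finger_force": force on a finger pad.
Only numpy, scipy, OpenCV 4.12 (cv2) and the standard library are available. Lean on these libraries where they do the work, as an engineer would, in place of code of your own. Each camera call takes 0.05 s, during which the arm holds its last target. There are 200 camera calls.

## Task

Before the stringy print can be cleaned up, take the fluted-drum arbor from the rack, stand its tapered shank in the spindle's socket by hand, centred but not forced home, and let go of it. Then take the white-footed palm tapper by its handle and drive the arbor home with light taps on top of its drum, lifting the tapper clear between them, until the collar sits fully down on the rim, and lock it with a last, separate firm tap of about 25 N; no hard blow, and do not press it home with the fingers. Finally stand the tapper upright on the bench again, clear of the spindle, and leave the other arbors, the print and the screwdriver alone.

Things in the scene. Friction and masses are not known exactly. Their poses are not given: they have to be found in the camera images.
- arbor: Steel deburring arbor to fit, about 0.22 kg (varies): tapered shank 46 mm long (15 mm diameter near the tip, 24 at the collar), collar 36 mm diameter, 6 thick, above it a fluted drum 26 mm diameter, 44 high, flat top. Origin on the axis at the shank's tip, z towards the drum: collar underside at 46 mm, drum 52 to 96. Starts upright in one of the rack's holes, hanging by its collar
- arbor_collar (a point): Centre of the underside of the arbor's collar (46 mm above the tip)
- arbor_top (a point): Centre of the flat top of the arbor's drum, where it is tapped (50 mm above the collar's underside). Keep the taps below 40 N
- pin_arbor: Bystander: steel arbor with the same shank and collar but a thin pin head, 12 mm in diameter and 55 mm high, in another rack hole; leave it. Origin at the shank's tip
- ball_arbor: Bystander: steel arbor with the same shank and collar but a ball head, 34 mm in diameter, in another rack hole; leave it. Origin at the shank's tip
- rack: Grey rack block fixed to the bench, 200 x 60 x 62 mm high, with a row of three 30 mm holes, 65 mm apart along its x axis. Origin at the centre of its underside; top at 62 mm. Grip an arbor with the fingers closing along the rack's y axis, across the row
- spindle: Upright aluminium spindle fixed to the bench: a cylinder 64 mm in diameter on a 90 mm square foot 14 mm high, flat rim 85 mm above the bench, 28 mm bore with four steel jaws inside that make a taper socket, and a stiff plunger below. Origin at the centre of the foot's underside, z up
- spindle_rim (a point): Centre of the spindle's mouth, level with the rim; with the arbor home its collar point is here. Set in gently (a few N), the arbor meets the plunger with its collar 5 to 7 mm above the rim and stands by itself. From there the push needed to drive it starts at about 7 N and rises to about 17 N (varies a little) at the rim, a hard stop. It stays where it has been driven
- tapper: Palm tapper, 0.25 kg: white nylon foot 46 mm diameter, 32 high, with a round wooden handle 22 mm diameter, 60 long standing up from it. Stands upright on its foot, whose underside is the tapping face. Origin at the centre of that underside, z up along the handle. Gripped with the fingertips just above the foot, it carries the pushes without slipping
- tapper_neck (a point): Where the tapper's handle meets the upper face of the foot, on the axis (32 mm above the tapping face)
- print: Bystander: pink printed part lying flat, about 75 x 85 x 14 mm; leave it
- driver: Bystander: screwdriver lying between spindle and tapper, 170 mm long, low; leave it
There are look-alikes about, which are no part of the job. There is more than one size of the spindle; the one meant has the size given above.

How it is judged:
By the outcome, as a careful person would: the job done as asked, in the order asked, and still so for the second after the job is handed in, with the robot touching nothing.
It also fails if it takes over 72 s, if anything falls off the work surface, if the arm or the gripper's body presses on something with over 40 N, if the wrist force passes 120 N, or if a joint passes its speed limit or range.

## Working session

There is one attempt and no reset: what is moved stays moved. The work goes in short steps, Python scripts to look and compute and a shell command to move; the robot and the scene stay as the last step left them, time stands still between calls to the robot, and variables do not carry over. Pictures are saved under pics/ and viewed, at most 10 in all, crops included, and the job is handed in when it is done.

```bash
mkdir -p pics; ls; cat > h.py <<'E'
import numpy as np, cv2
from workcell import get_obs, capture, job_done, pinch_z
def cam(n):
    c=capture(n); R=cv2.Rodrigues(np.array(c["rvec"],float))[0]; t=np.array(c["tvec"],float).ravel(); return c,np.array(c["K"]),R,t
def cloud(c,K,R,t):
    z=c["range_z"]; v,u=np.mgrid[:z.shape[0],:z.shape[1]]
    P=np.stack([(u-K[0,2])/K[0,0]*z,(v-K[1,2])/K[1,1]*z,z],-1)
    W=(P-t)@R; W[z==0]=np.nan; return W
E
python3 - <<'E'
from h import *
print(get_obs(),pinch_z)
for n in("scene","top"):
    c,K,R,t=cam(n); cv2.imwrite(f"pics/{n}0.png",c["color"]); np.savez(f"{n}0.npz",W=cloud(c,K,R,t),col=c["color"])
    print(n,-R.T@t,R[2], K[0,0],(c["range_z"]>0).mean())
E
```

```text
pics
{'time': 0.0, 'joint_pos': array([-1.21140507e+00,  1.31160424e-01,  1.48925849e+00, -9.31177285e-06,
        1.52299676e+00, -8.53893244e-02]), 'dq': array([-1.30967076e-04,  5.34078172e-04, -1.42106883e-03,  1.60527344e-03,
       -1.71337348e-04, -3.85921363e-05]), 'tau': array([ 1.09806719e-03, -5.59842718e+01, -4.91751659e+01,  7.70762167e-02,
        3.58129630e-02, -1.19093434e-04]), 'tcp_pos': array([ 0.25798031, -0.54108427,  0.21759931]), 'eef_rot': array([-9.02332517e-04,  9.75372575e-01,  2.20561805e-01, -1.29094048e-04]), 'wrist_force': array([ 0.19875422, -0.7562304 ,  0.00436623]), 'ft_torque': array([-0.03698859, -0.03731424,  0.00022995]), 'finger_force': 0.0, 'finger_gap': 1.0004728246909775} -0.0188
scene [0.96850921 0.59111181 1.00710992] [-0.33871743 -0.54163554 -0.76935132] 491.1937386671149 0.9960479736328125
top [ 0.42132892 -0.04248607  1.34875498] [ 0.12782534 -0.00854523 -0.99175988] 411.42657986285644 0.99615478515625
```

View pics/scene0.png

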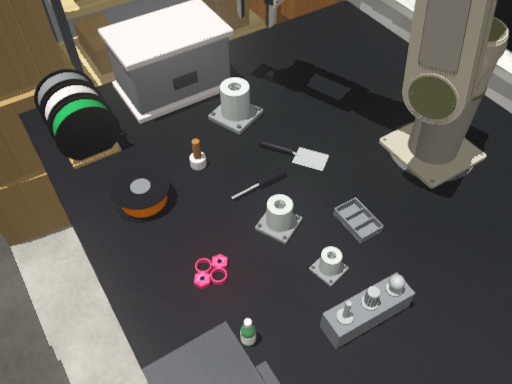

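View pics/top0.png

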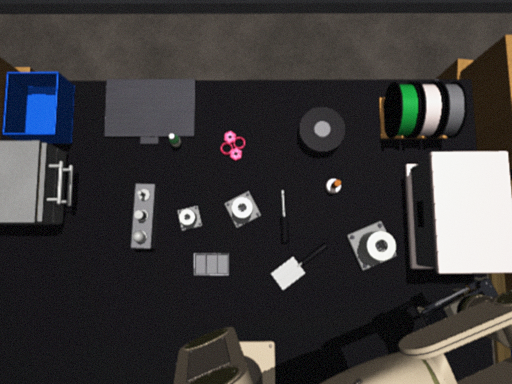

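Scene view: rack at (368,308) with the pin, drum and ball arbors at (346,312), (372,296) and (396,283). There are three spindles, at (331,262), (280,213) and (235,100), and the tapper is at (198,155). In the top view the drum is at (140,215), the middle spindle at (243,208) and the tapper at (334,185).

```bash
python3 - <<'E'
from h import *
def box(W,cx,cy,r): return W[(np.hypot(W[...,0]-cx,W[...,1]-cy)<r)]
def fit(P):
    A=np.c_[2*P[:,:2],np.ones(len(P))]; s=np.linalg.lstsq(A,(P[:,:2]**2).sum(1),rcond=None)[0]
    return s[:2],np.sqrt(s[2]+s[:2]@s[:2])
D={n:np.load(n+"0.npz")["W"] for n in("scene","top")}
T=D["top"]
for nm,(u,v),r in(("drum",(140,215),.02),("s1",(188,217),.07),("s2",(243,208),.07),("s3",(380,246),.08),("tap",(334,185),.05)):
    g=T[v,u]; print(nm,"top px",g.round(4))
    for n in D:
        P=box(D[n],g[0],g[1],r); z=P[:,2]; zt=np.nanpercentile(z,98)
        S=P[abs(z-zt)<.004]
        hull=cv2.convexHull((S[:,:2]*1000).astype(np.float32))
        c,rad=cv2.minEnclosingCircle(hull)
        print("  ",n,"ztop",zt.round(4),"mean",S.mean(0).round(4),"circ",np.round(c,1),round(rad,1),len(S))
        if nm[0]=="s":
            F=P[(z>.008)&(z<.022)]; print("    foot",cv2.minAreaRect((F[:,:2]*1000).astype(np.float32)),len(F))
        if nm=="tap":
            F=P[(z>.026)&(z<.038)]; print("    foot top",cv2.minEnclosingCircle((F[:,:2]*1000).astype(np.float32)),np.median(F[:,2]),len(F))
for n in D:
    g=T[215,140]; P=box(D[n],g[0],g[1],.13); F=P[(P[:,2]>.056)&(P[:,2]<.066)]
    print("rack",n,cv2.minAreaRect((F[:,:2]*1000).astype(np.float32)),np.median(F[:,2]))
E
```

```text
drum top px [0.5005 0.2938 0.1106]
   scene ztop 0.1147 mean [0.5046 0.3013 0.1127] circ [504.3 301.2] 12.8 89
   top ztop 0.1133 mean [0.5037 0.298  0.1113] circ [503.4 299. ] 12.3 42
s1 top px [0.4983 0.1622 0.0305]
   scene ztop 0.0652 mean [0.4999 0.1645 0.0639] circ [498.2 165.6] 25.3 237
    foot ((500.048095703125, 164.22964477539062), (69.18978118896484, 68.02857971191406), 15.416048049926758) 342
   top ztop 0.0644 mean [0.4986 0.1606 0.0633] circ [498.1 160.6] 23.6 104
    foot ((497.87506103515625, 161.12815856933594), (66.11668395996094, 67.49378204345703), 12.611662864685059) 153
s2 top px [ 0.5251 -0.0139  0.0424]
   scene ztop 0.0869 mean [ 0.5271 -0.0082  0.0852] circ [527.7  -8.2] 32.1 307
    foot ((527.2486572265625, -7.584804534912109), (90.7503890991211, 92.23094177246094), 28.880142211914062) 526
   top ztop 0.0871 mean [ 0.5224 -0.0116  0.0854] circ [525.1 -11.1] 31.5 152
    foot ((525.3453979492188, -11.072811126708984), (90.19454193115234, 89.15419006347656), 27.542198181152344) 391
s3 top px [ 0.4026 -0.4447  0.0441]
   scene ztop 0.1175 mean [ 0.4082 -0.42
[... 314 characters left out ...]
22.59845733642578), 21.569072723388672) 517
tap top px [ 0.5922 -0.2983  0.0808]
   scene ztop 0.0914 mean [ 0.6003 -0.3036  0.091 ] circ [ 602.1 -305.3] 12.7 39
    foot top ((600.952392578125, -302.92071533203125), 23.459238052368164) 0.03147822451607768 118
   top ztop 0.0906 mean [ 0.5989 -0.3066  0.0905] circ [ 599.5 -306.5] 10.3 35
    foot top ((598.788330078125, -306.0807189941406), 23.145824432373047) 0.03065798294142086 90
rack scene ((502.0192565917969, 248.25311279296875), (168.29248046875, 202.07191467285156), 87.61589050292969) 0.06207389965674444
rack top ((501.21356201171875, 247.47305297851562), (165.33578491210938, 200.3126220703125), 87.16649627685547) 0.060591888703354094
```

```bash
cat >> h.py <<'E'
from scipy.spatial.transform import Rotation as Ro
def st():
    o=get_obs(); q=o["eef_rot"]; return o,Ro.from_quat([q[1],q[2],q[3],q[0]])
def to(x,y,z,yaw=None):
    "mm in tool axes to a world TCP; yaw of tool x (deg), tool down; rot shown first, shift after that rotation"
    o,R=st(); cur=R.as_matrix(); G=R
    if yaw is not None:
        a=np.radians(yaw); G=Ro.from_matrix(np.array([[np.cos(a),np.sin(a),0],[np.sin(a),-np.cos(a),0],[0,0,-1]]).T)
    print("t",round(o["time"],2),"tcp",o["tcp_pos"].round(4),"yaw",np.degrees(np.arctan2(cur[1,0],cur[0,0])).round(2),"rotvec",np.degrees((R.inv()*G).as_rotvec()).round(2),
     "shift",(G.inv().apply(np.array([x,y,z])-o["tcp_pos"])*1000).round(1),"F",o["wrist_force"].round(2),"gap",round(o["finger_gap"],3),"ff",round(o["finger_force"],1))
E
python3 - <<'E'
from h import *
for n in("scene","top"):
    W=np.load(n+"0.npz")["W"]
    M=((abs(W[...,0]-.504)<.12)&(abs(W[...,1]-.300)<.045)&(abs(W[...,2]-.0615)<.003)).astype(np.uint8)
    P=(W[M>0][:,:2]*1000).astype(np.float32); print(cv2.minAreaRect(P),len(P))
to(.504,.300,.22,0)
E
```

```text
((504.06048583984375, 301.1627502441406), (62.39491271972656, 201.7489471435547), 87.61589050292969) 1409
((503.2392883300781, 298.5213928222656), (61.99900436401367, 199.0005645751953), 87.55081176757812) 658
t 0.1 tcp [ 0.258  -0.5411  0.2177] yaw 25.48 rotvec [-9.000e-02  2.000e-02  2.548e+01] shift [ 246.  -841.1   -2.3] F [-0.11 -0.65  0.47] gap 0.998 ff 0.0
```

```bash
python3 -m jog '[{"delta_pos":[0,0,0],"rot":[0,0,7]},{"delta_pos":[0,0,0],"rot":[0,0,7]},{"delta_pos":[0,0,0],"rot":[0,0,7]},{"delta_pos":[0,0,0],"rot":[0,0,6.9]},{"delta_pos":[11,-40,0],"rot":[0,0,0]},{"delta_pos":[11,-40,0],"rot":[0,0,0]},{"delta_pos":[11,-40,0],"rot":[0,0,0]},{"delta_pos":[11,-40,0],"rot":[0,0,0]},{"delta_pos":[11,-40,0],"rot":[0,0,0]},{"delta_pos":[11,-40,0],"rot":[0,0,0]}]' 1 20
python3 -m jog '[{"delta_pos":[11,-40,0],"rot":[0,0,0]},{"delta_pos":[11,-40,0],"rot":[0,0,0]},{"delta_pos":[11,-40,0],"rot":[0,0,0]},{"delta_pos":[11,-40,0],"rot":[0,0,0]},{"delta_pos":[11,-40,0],"rot":[0,0,0]},{"delta_pos":[11,-40,0],"rot":[0,0,0]},{"delta_pos":[11,-40,0],"rot":[0,0,0]},{"delta_pos":[11,-40,0],"rot":[0,0,0]},{"delta_pos":[11,-40,0],"rot":[0,0,0]},{"delta_pos":[11,-40,0],"rot":[0,0,0]}]'
python3 -c "
from h import *
to(.504,.300,.20,-2.4)"
```

```text
time: 1.1
tcp_pos: [0.3342, -0.3028, 0.2182]
eef_rot: [-0.0, 1.0, -0.021, -0.0]
wrist_force: [0.8, -0.5, 0.1]
finger_gap: 1.0
finger_force: 0.0
time: 2.1
tcp_pos: [0.461, 0.0922, 0.2184]
eef_rot: [0.0, 1.0, -0.021, -0.0]
wrist_force: [0.4, -1.5, 0.2]
finger_gap: 0.998
finger_force: 0.0
t 2.1 tcp [0.461  0.0922 0.2184] yaw -2.41 rotvec [ 0.01  0.01 -0.01] shift [  34.3 -209.4   18.4] F [ 0.41 -1.49  0.25] gap 0.998 ff 0.0
```

```bash
python3 -m jog '[{"delta_pos":[6,-40,0],"rot":[0,0,0]},{"delta_pos":[6,-40,0],"rot":[0,0,0]},{"delta_pos":[6,-40,0],"rot":[0,0,0]},{"delta_pos":[6,-40,0],"rot":[0,0,0]},{"delta_pos":[6,-30,0],"rot":[0,0,0]},{"delta_pos":[4,-19,20],"rot":[0,0,0]},{"delta_pos":[0,0,10],"rot":[0,0,0]},{"delta_pos":[0,0,0],"rot":[0,0,0]}]'
python3 - <<'E'
from h import *
to(.504,.300,.085,-2.4)
c,K,R,t=cam("scene"); p=get_obs()["tcp_pos"]; q=R@np.array([p[0],p[1],.1])+t; q=K@q; q=(q/q[2])[:2].astype(int); print(q)
im=c["color"][max(q[1]-75,0):q[1]+75,max(q[0]-100,0):q[0]+100]; cv2.imwrite("pics/close1.png",cv2.resize(im,None,fx=3,fy=3))
E
```

```text
time: 2.9
tcp_pos: [0.5021, 0.297, 0.1857]
eef_rot: [0.001, 1.0, -0.021, -0.002]
wrist_force: [-1.5, 0.1, 0.6]
finger_gap: 1.004
finger_force: 0.0
t 2.9 tcp [0.5021 0.297  0.1857] yaw -2.37 rotvec [0.16 0.26 0.03] shift [  1.8  -3.1 100.7] F [-1.51  0.05  0.62] gap 1.004 ff 0.0
[371 292]
```

View pics/close1.png

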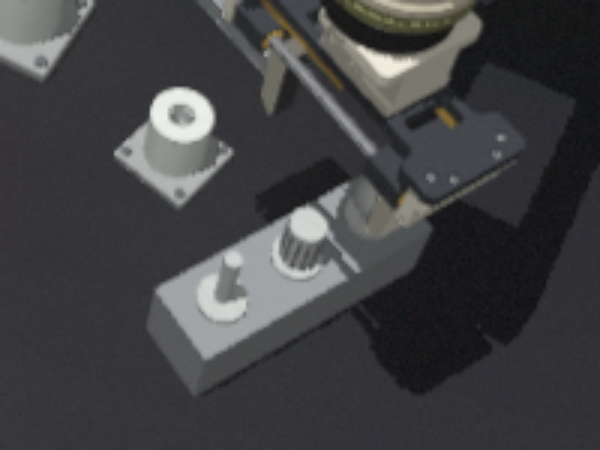

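The crop shows the fluted drum at (305,228) in the middle hole, between the open fingers at (270,80) and (400,200). The pin arbor is at (230,275).

```bash
python3 -m jog '[{"delta_pos":[2,-3,20],"rot":[0,0,0]},{"delta_pos":[0,0,30],"rot":[0,0,0]},{"delta_pos":[0,0,25],"rot":[0,0,0]},{"delta_pos":[0,0,20],"rot":[0,0,0]},{"delta_pos":[0,0,10],"rot":[0,0,0]},{"delta_pos":[0,0,0],"rot":[0,0,0]},{"delta_pos":[0,0,0],"rot":[0,0,0]}]'
python3 -c "
from h import *
to(.504,.300,.075,-2.4)"
```

```text
time: 3.65
tcp_pos: [0.5067, 0.3006, 0.0851]
eef_rot: [-0.0, 1.0, -0.021, 0.001]
wrist_force: [0.5, -0.3, -0.3]
finger_gap: 0.998
finger_force: 0.0
t 3.65 tcp [0.5067 0.3006 0.0851] yaw -2.45 rotvec [-0.04 -0.08 -0.05] shift [-2.7  0.7 10.1] F [ 0.51 -0.28 -0.3 ] gap 0.998 ff 0.0
```

```bash
python3 -m jog '[{"delta_pos":[-2.5,0.5,5],"rot":[0,0,0]},{"delta_pos":[0,0,4],"rot":[0,0,0]},{"delta_pos":[0,0,0],"rot":[0,0,0]}]'
python3 -m jog '[{"delta_pos":[0,0,0],"rot":[0,0,0]},{"delta_pos":[0,0,0],"rot":[0,0,0]},{"delta_pos":[0,0,0],"rot":[0,0,0]},{"delta_pos":[0,0,0],"rot":[0,0,0]},{"delta_pos":[0,0,0],"rot":[0,0,0]},{"delta_pos":[0,0,0],"rot":[0,0,0]},{"delta_pos":[0,0,0],"rot":[0,0,0]}]' -1 15
python3 -c "
from h import *
to(.504,.300,.18,-2.4)"
```

```text
time: 3.95
tcp_pos: [0.5031, 0.3003, 0.0744]
eef_rot: [0.0, 1.0, -0.021, -0.0]
wrist_force: [0.2, -0.0, -0.0]
finger_gap: 1.001
finger_force: 0.0
time: 4.65
tcp_pos: [0.5034, 0.3003, 0.0746]
eef_rot: [-0.0, 1.0, -0.021, -0.0]
wrist_force: [-0.6, -0.7, -0.3]
finger_gap: 0.445
finger_force: 0.0
t 4.65 tcp [0.5034 0.3003 0.0746] yaw -2.41 rotvec [-0.    0.   -0.01] shift [   0.7    0.3 -105.4] F [-0.58 -0.72 -0.34] gap 0.445 ff 0.0
```

```bash
python3 -m jog '[{"delta_pos":[0,0,0],"rot":[0,0,0]},{"delta_pos":[0,0,0],"rot":[0,0,0]},{"delta_pos":[0,0,0],"rot":[0,0,0]},{"delta_pos":[0,0,0],"rot":[0,0,0]},{"delta_pos":[0,0,0],"rot":[0,0,0]}]'
python3 -c "
from h import *
to(.504,.300,.19,-2.4)"
```

```text
time: 5.15
tcp_pos: [0.5034, 0.3003, 0.0746]
eef_rot: [0.0, 1.0, -0.021, -0.0]
wrist_force: [0.1, 0.1, 1.2]
finger_gap: 0.277
finger_force: 15.0
t 5.15 tcp [0.5034 0.3003 0.0746] yaw -2.42 rotvec [ 0.    0.   -0.02] shift [   0.6    0.3 -115.4] F [0.1  0.1  1.15] gap 0.277 ff 15.0
```

```bash
python3 -m jog '[{"delta_pos":[0,0,-10],"rot":[0,0,0]},{"delta_pos":[0,0,-20],"rot":[0,0,0]},{"delta_pos":[0,0,-30],"rot":[0,0,0]},{"delta_pos":[0,0,-30],"rot":[0,0,0]},{"delta_pos":[0,0,-15],"rot":[0,0,0]},{"delta_pos":[2,20,0],"rot":[0,0,0]},{"delta_pos":[3,30,0],"rot":[0,0,0]},{"delta_pos":[4,35,0],"rot":[0,0,0]},{"delta_pos":[4.5,35,0],"rot":[0,0,0]}]' - 22
python3 -m jog '[{"delta_pos":[4,35,0],"rot":[0,0,0]},{"delta_pos":[4,35,0],"rot":[0,0,0]},{"delta_pos":[4,35,0],"rot":[0,0,0]},{"delta_pos":[4,35,0],"rot":[0,0,0]},{"delta_pos":[4,30,0],"rot":[0,0,0]},{"delta_pos":[2,19,0],"rot":[0,0,0]},{"delta_pos":[0,0,0],"rot":[0,0,0]},{"delta_pos":[0,0,0],"rot":[0,0,0]},{"delta_pos":[0,0,0],"rot":[0,0,0]},{"delta_pos":[0,0,0],"rot":[0,0,0]}]'
python3 - <<'E'
from h import *
to(.526,-.0097,.18,-2.4)
o=[]
p=get_obs()["tcp_pos"]
for n in("scene","top"):
    c,K,R,t=cam(n); W=cloud(c,K,R,t); np.savez(n+"1.npz",W=W,col=c["color"])
    q=R@np.array([p[0],p[1],.15])+t; q=K@q; q=(q/q[2])[:2].astype(int)
    im=c["color"][max(q[1]-75,0):q[1]+75,max(q[0]-60,0):q[0]+60]; o.append(cv2.resize(im,(384,480))); print(n,q)
cv2.imwrite("pics/close2.png",np.hstack(o))
E
```

```text
time: 6.05
tcp_pos: [0.5113, 0.1789, 0.1792]
eef_rot: [0.0, 1.0, -0.021, -0.0]
wrist_force: [0.7, -0.1, -1.2]
finger_gap: 0.28
finger_force: 22.0
time: 7.05
tcp_pos: [0.5257, -0.0089, 0.1795]
eef_rot: [-0.0, 1.0, -0.02, -0.0]
wrist_force: [-0.1, -0.7, -1.5]
finger_gap: 0.275
finger_force: 22.0
t 7.05 tcp [ 0.5257 -0.0089  0.1795] yaw -2.34 rotvec [-0.01  0.01  0.06] shift [ 0.3  0.8 -0.5] F [-0.06 -0.72 -1.54] gap 0.275 ff 22.0
scene [280 186]
top [240 204]
```

View pics/close2.png

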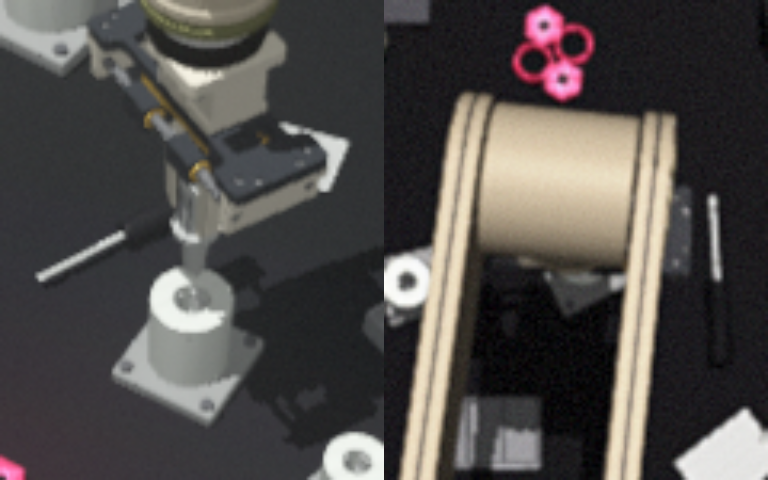

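The arbor hangs above the spindle. In the scene half, the shank tip is at about (193,275) and the spindle bore at (193,298). The arm hides the spindle from the top camera.

```bash
python3 - <<'E'
from h import *
from scipy.optimize import least_squares
W=np.load("scene1.npz")["W"]
for z0,z1 in((.123,.135),(.135,.15),(.15,.163)):
    P=W[(np.hypot(W[...,0]-.527,W[...,1]+.009)<.025)&(W[...,2]>z0)&(W[...,2]<z1)]
    r=.0075+.0045*(P[:,2]-.121)/.046
    s=least_squares(lambda c:np.hypot(P[:,0]-c[0],P[:,1]-c[1])-r,[.52,-.015],loss="soft_l1",f_scale=.001); print(s.x.round(4),len(P),np.sqrt((s.fun**2).mean()).round(4))
P=W[(np.hypot(W[...,0]-.527,W[...,1]+.009)<.05)&(abs(W[...,2]-.085)<.003)]
print(cv2.minEnclosingCircle((P[:,:2]*1000).astype(np.float32)),len(P), np.nanmedian(P[:,2]))
# side wall of spindle cylinder, same kind of fit
P=W[(np.hypot(W[...,0]-.527,W[...,1]+.009)<.05)&(W[...,2]>.03)&(W[...,2]<.075)]
s=least_squares(lambda c:np.hypot(P[:,0]-c[0],P[:,1]-c[1])-.032,[.527,-.009],loss="soft_l1",f_scale=.001); print(s.x.round(4),len(P),np.sqrt((s.fun**2).mean()).round(4))
E
```

```text
[0.5357 0.0035] 19 0.0025
[0.5368 0.005 ] 28 0.0028
[0.5392 0.0073] 19 0.0029
((525.7974853515625, -7.436927318572998), 32.81658935546875) 314 0.08483186984321886
[ 0.5261 -0.0091] 329 0.0074
```

```bash
python3 - <<'E'
from h import *
W=np.load("scene1.npz")["W"]
d=np.array([.96850921-.526,.59111181+.0097]); d/=np.linalg.norm(d); l=np.array([-d[1],d[0]])
def rep(m,zs,tag):
    for z0,z1 in zs:
        P=W[m&(W[...,2]>z0)&(W[...,2]<z1)]; Q=P[:,:2]-[.526,-.0097]
        a=Q@d*1000;b=Q@l*1000
        print(tag,z0,len(P),"lat %.1f..%.1f mid %.1f"%(b.min(),b.max(),(b.min()+b.max())/2),"front pct90 %.1f max %.1f"%(np.percentile(a,90),a.max()),"med near axis %.1f"%np.median(a[abs(b-np.median(b))<3]))
h=np.hypot(W[...,0]-.526,W[...,1]+.0097)
rep(h<.025,[(.122,.132),(.132,.142),(.142,.152),(.152,.162),(.163,.177)],"arbor")
rep(h<.045,[(.03,.045),(.045,.06),(.06,.078),(.083,.088)],"spindle")
E
```

```text
arbor 0.122 15 lat -6.4..7.6 mid 0.6 front pct90 10.4 max 11.2 med near axis 8.9
arbor 0.132 15 lat -6.6..7.4 mid 0.4 front pct90 11.4 max 12.6 med near axis 10.8
arbor 0.142 21 lat -9.4..9.2 mid -0.1 front pct90 12.1 max 13.6 med near axis 11.9
arbor 0.152 15 lat -9.5..8.9 mid -0.3 front pct90 13.9 max 14.0 med near axis 13.5
arbor 0.163 55 lat -17.1..15.2 mid -1.0 front pct90 18.9 max 20.6 med near axis 14.5
spindle 0.03 87 lat -30.8..31.6 mid 0.4 front pct90 31.8 max 35.3 med near axis 31.5
spindle 0.045 109 lat -31.0..30.8 mid -0.1 front pct90 32.3 max 35.7 med near axis 30.5
spindle 0.06 171 lat -31.2..31.9 mid 0.3 front pct90 32.5 max 35.8 med near axis 29.0
spindle 0.083 274 lat -29.8..31.1 mid 0.6 front pct90 25.9 max 32.7 med near axis 18.8
```

```bash
python3 -m jog '[{"delta_pos":[-1,1.3,10],"rot":[0,0,0]},{"delta_pos":[0,0,20],"rot":[0,0,0]},{"delta_pos":[0,0,15],"rot":[0,0,0]},{"delta_pos":[0,0,10],"rot":[0,0,0]},{"delta_pos":[0,0,8],"rot":[0,0,0]},{"delta_pos":[0,0,5],"rot":[0,0,0]},{"delta_pos":[0,0,0],"rot":[0,0,0]},{"delta_pos":[0,0,0],"rot":[0,0,0]}]'
python3 -c "
from h import *
o=st()[0];print(o['tcp_pos'],o['wrist_force'],o['ft_torque'])"
```

```text
time: 7.95
tcp_pos: [0.5252, -0.0112, 0.1121]
eef_rot: [0.0, 1.0, -0.021, 0.0]
wrist_force: [-0.1, 0.6, -2.0]
finger_gap: 0.278
finger_force: 22.0
[ 0.52515553 -0.01124373  0.11213976] [-0.07538159  0.61813015 -1.96767535] [ 0.01776656 -0.00855207 -0.0104077 ]
```

```bash
for i in 1 2 3; do python3 -m jog '[{"delta_pos":[0,0,2],"rot":[0,0,0]},{"delta_pos":[0,0,0],"rot":[0,0,0]}]' | sed -n '2p;4p'; done
```

```text
tcp_pos: [0.5251, -0.0112, 0.11]
wrist_force: [-0.3, 0.7, -2.2]
tcp_pos: [0.5247, -0.0112, 0.1075]
wrist_force: [0.5, 0.2, -1.8]
tcp_pos: [0.5247, -0.0111, 0.1054]
wrist_force: [0.1, 0.6, -2.4]
```

```bash
python3 -m jog '[{"delta_pos":[0,0,1],"rot":[0,0,0]},{"delta_pos":[0,0,0],"rot":[0,0,0]}]' | sed -n '2p;4p'
```

```text
tcp_pos: [0.5247, -0.0111, 0.1045]
wrist_force: [-1.4, 0.6, -2.1]
```

```bash
python3 -m jog '[{"delta_pos":[0,0,1],"rot":[0,0,0]},{"delta_pos":[0,0,0],"rot":[0,0,0]}]' | sed -n '2p;4p'
```

```text
tcp_pos: [0.525, -0.0111, 0.1041]
wrist_force: [-2.3, 1.9, 2.6]
```

```bash
python3 -m jog '[{"delta_pos":[-0.5,-0.6,0],"rot":[0,0,0]},{"delta_pos":[0,0,0.5],"rot":[0,0,0]},{"delta_pos":[0,0,0],"rot":[0,0,0]}]'
python3 -m jog '[{"delta_pos":[0,0,0],"rot":[0,0,0]},{"delta_pos":[0,0,0],"rot":[0,0,0]},{"delta_pos":[0,0,0],"rot":[0,0,0]},{"delta_pos":[0,0,0],"rot":[0,0,0]},{"delta_pos":[0,0,0],"rot":[0,0,0]},{"delta_pos":[0,0,0],"rot":[0,0,0]}]' 0.4
python3 -m jog '[{"delta_pos":[0,0,-15],"rot":[0,0,0]},{"delta_pos":[0,0,-25],"rot":[0,0,0]},{"delta_pos":[0,0,-30],"rot":[0,0,0]},{"delta_pos":[0,0,-20],"rot":[0,0,0]},{"delta_pos":[0,0,0],"rot":[0,0,0]}]' 1
python3 - <<'E'
from h import *
c,K,R,t=cam("scene"); W=cloud(c,K,R,t); np.savez("scene2.npz",W=W,col=c["color"])
cv2.imwrite("pics/close3.png",cv2.resize(c["color"][130:250,220:340],None,fx=4,fy=4))
d=np.array([.593,.805]); l=np.array([-.805,.593])
h=np.hypot(W[...,0]-.526,W[...,1]+.0097)
for z0,z1,r in((.03,.078,.045),(.083,.087,.045),(.098,.115,.025),(.115,.138,.025),(.139,.146,.025)):
    P=W[(h<r)&(W[...,2]>z0)&(W[...,2]<z1)];
    if len(P)==0: continue
    Q=(P[:,:2]-[.526,-.0097])*1000; a=Q@d;b=Q@l
    print(z0,len(P),"lat %.1f..%.1f"%(b.min(),b.max()),"front %.1f"%np.median(a[abs(b)<3]),"zmax",P[:,2].max(),"mean",Q.mean(0).round(1))
to(.600,-.3045,.2,-2.4)
E
```

```text
time: 9.25
tcp_pos: [0.5249, -0.0109, 0.1039]
eef_rot: [0.0, 1.0, -0.021, 0.001]
wrist_force: [-1.4, -0.5, 5.6]
finger_gap: 0.276
finger_force: 22.0
time: 9.85
tcp_pos: [0.5243, -0.0106, 0.103]
eef_rot: [-0.0, 1.0, -0.021, -0.0]
wrist_force: [0.6, 0.8, -0.2]
finger_gap: 0.688
finger_force: 0.0
time: 10.35
tcp_pos: [0.5268, -0.0108, 0.1983]
eef_rot: [0.0, 1.0, -0.021, 0.004]
wrist_force: [0.6, 0.4, -0.1]
finger_gap: 0.993
finger_force: 0.0
0.03 313 lat -31.4..31.8 front 31.6 zmax 0.07786439410842878 mean [14.9 20.1]
0.083 193 lat -29.4..31.1 front 20.4 zmax 0.0869953499072036 mean [4.6 8.3]
0.098 60 lat -15.4..15.7 front 13.8 zmax 0.11387807449644266 mean [5.8 7.6]
0.115 75 lat -13.4..12.7 front 13.3 zmax 0.13784952217270793 mean [5.8 8.1]
0.139 67 lat -11.8..11.6 front 3.2 zmax 0.14445331011609208 mean [1.  1.9]
t 10.4 tcp [ 0.5258 -0.0107  0.1959] yaw -2.41 rotvec [ 0.02 -0.26 -0.01] shift [ 86.5 290.4  -4.1] F [ 0.11  0.27 -0.47] gap 0.998 ff 0.0
```

View pics/close3.png

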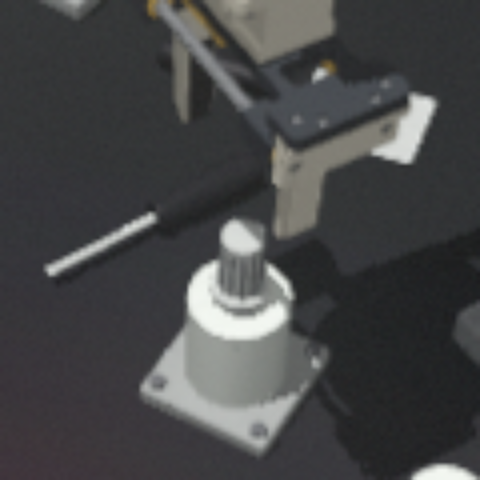

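The arbor stands upright and centred in the spindle, with its drum top at (243,235) in the crop. The fingers are clear of it. Next I go to the tapper.

```bash
python3 -m jog '[{"delta_pos":[6,20,-5],"rot":[0,0,0]},{"delta_pos":[9,32,0],"rot":[0,0,0]},{"delta_pos":[12,40,0],"rot":[0,0,0]},{"delta_pos":[12,40,0],"rot":[0,0,0]},{"delta_pos":[12,40,0],"rot":[0,0,0]},{"delta_pos":[12,40,0],"rot":[0,0,0]},{"delta_pos":[11,35,0],"rot":[0,0,0]},{"delta_pos":[8,28,20],"rot":[0,0,0]},{"delta_pos":[4,15,30],"rot":[0,0,0]},{"delta_pos":[0,0,20],"rot":[0,0,0]}]' 1
python3 -m jog '[{"delta_pos":[0,0,0],"rot":[0,0,0]},{"delta_pos":[0,0,0],"rot":[0,0,0]}]'
python3 - <<'E'
from h import *
to(.5997,-.3047,.036,-2.4)
c,K,R,t=cam("scene");p=get_obs()["tcp_pos"]; q=K@(R@np.array([.6,-.305,.06])+t); q=(q/q[2])[:2].astype(int); print(q)
cv2.imwrite("pics/close4.png",cv2.resize(c["color"][q[1]-60:q[1]+60,q[0]-60:q[0]+60],None,fx=4,fy=4))
E
```

```text
time: 11.4
tcp_pos: [0.5964, -0.3056, 0.1242]
eef_rot: [-0.001, 1.0, -0.022, -0.002]
wrist_force: [0.2, -0.2, 0.2]
finger_gap: 0.999
finger_force: 0.0
time: 11.6
tcp_pos: [0.5972, -0.3033, 0.1271]
eef_rot: [-0.001, 1.0, -0.021, -0.001]
wrist_force: [0.8, 0.1, 1.0]
finger_gap: 1.003
finger_force: 0.0
t 11.6 tcp [ 0.5972 -0.3033  0.1271] yaw -2.41 rotvec [-0.08  0.13 -0.01] shift [ 2.5  1.3 91.1] F [0.81 0.13 0.99] gap 1.003 ff 0.0
[195 149]
```

View pics/close4.png

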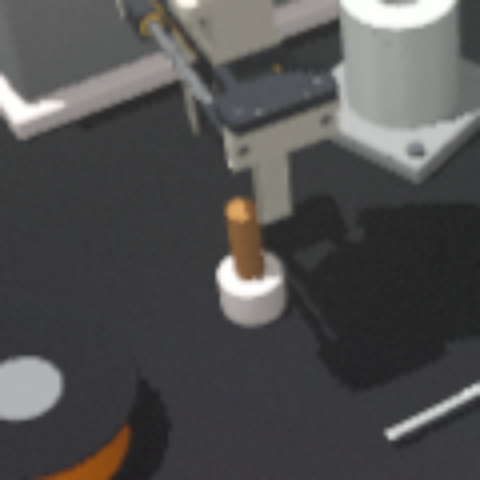

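The tapper's white foot is at (252,290) and its handle at (243,235), between the fingers. Now I descend and grip.

```bash
python3 -m jog '[{"delta_pos":[2.5,1.3,15],"rot":[0,0,0]},{"delta_pos":[0,0,25],"rot":[0,0,0]},{"delta_pos":[0,0,25],"rot":[0,0,0]},{"delta_pos":[0,0,16],"rot":[0,0,0]},{"delta_pos":[0,0,7],"rot":[0,0,0]},{"delta_pos":[0,0,0],"rot":[0,0,0]},{"delta_pos":[0,0,0],"rot":[0,0,0]}]'
python3 -c "
from h import *
to(.5997,-.3047,.036,-2.4)"
```

```text
time: 12.35
tcp_pos: [0.6012, -0.3057, 0.0414]
eef_rot: [0.0, 1.0, -0.021, 0.001]
wrist_force: [-1.0, -0.4, 0.4]
finger_gap: 1.002
finger_force: 0.0
t 12.35 tcp [ 0.6012 -0.3057  0.0414] yaw -2.41 rotvec [ 0.05 -0.09 -0.01] shift [-1.6 -1.   5.4] F [-0.96 -0.4   0.41] gap 1.002 ff 0.0
```

```bash
python3 -m jog '[{"delta_pos":[-1.5,-1,4],"rot":[0,0,0]},{"delta_pos":[0,0,0],"rot":[0,0,0]},{"delta_pos":[0,0,0],"rot":[0,0,0]}]' 
python3 -m jog '[{"delta_pos":[0,0,0],"rot":[0,0,0]},{"delta_pos":[0,0,0],"rot":[0,0,0]},{"delta_pos":[0,0,0],"rot":[0,0,0]},{"delta_pos":[0,0,0],"rot":[0,0,0]},{"delta_pos":[0,0,0],"rot":[0,0,0]},{"delta_pos":[0,0,0],"rot":[0,0,0]},{"delta_pos":[0,0,0],"rot":[0,0,0]},{"delta_pos":[0,0,0],"rot":[0,0,0]},{"delta_pos":[0,0,0],"rot":[0,0,0]},{"delta_pos":[0,0,0],"rot":[0,0,0]}]' -1 40
python3 -m jog '[{"delta_pos":[0,0,0],"rot":[0,0,0]},{"delta_pos":[0,0,0],"rot":[0,0,0]},{"delta_pos":[0,0,0],"rot":[0,0,0]},{"delta_pos":[0,0,0],"rot":[0,0,0]},{"delta_pos":[0,0,0],"rot":[0,0,0]}]'
python3 -c "
from h import *
to(.526,-.0095,.2,-2.4)"
```

```text
time: 12.65
tcp_pos: [0.5992, -0.3044, 0.0366]
eef_rot: [0.0, 1.0, -0.021, 0.0]
wrist_force: [-0.1, 1.1, 0.2]
finger_gap: 1.002
finger_force: 0.0
time: 13.65
tcp_pos: [0.599, -0.3044, 0.0361]
eef_rot: [0.0, 1.0, -0.021, 0.0]
wrist_force: [-0.2, -1.2, -1.4]
finger_gap: 0.229
finger_force: 40.0
time: 14.15
tcp_pos: [0.599, -0.3043, 0.0362]
eef_rot: [0.0, 1.0, -0.021, 0.0]
wrist_force: [-0.2, -0.4, -0.6]
finger_gap: 0.232
finger_force: 40.0
t 14.15 tcp [ 0.599  -0.3043  0.0362] yaw -2.42 rotvec [ 0.   -0.   -0.02] shift [ -85.3 -291.5 -163.8] F [-0.23 -0.44 -0.56] gap 0.232 ff 40.0
```

```bash
python3 -m jog '[{"delta_pos":[0,0,-10],"rot":[0,0,0]},{"delta_pos":[0,0,-25],"rot":[0,0,0]},{"delta_pos":[0,0,-35],"rot":[0,0,0]},{"delta_pos":[0,0,-40],"rot":[0,0,0]},{"delta_pos":[0,0,-40],"rot":[0,0,0]},{"delta_pos":[-3,-10,-25],"rot":[0,0,0]},{"delta_pos":[-8,-26,-5],"rot":[0,0,0]},{"delta_pos":[-10,-36,0],"rot":[0,0,0]},{"delta_pos":[-12,-40,0],"rot":[0,0,0]},{"delta_pos":[-12,-40,0],"rot":[0,0,0]}]'
python3 -m jog '[{"delta_pos":[-12,-40,0],"rot":[0,0,0]},{"delta_pos":[-12,-40,0],"rot":[0,0,0]},{"delta_pos":[-9,-32,0],"rot":[0,0,0]},{"delta_pos":[-6,-20,0],"rot":[0,0,0]},{"delta_pos":[-1.8,-7.5,0],"rot":[0,0,0]},{"delta_pos":[0,0,0],"rot":[0,0,0]},{"delta_pos":[0,0,0],"rot":[0,0,0]}]'
python3 - <<'E'
from h import *
to(.5255,-.0095,.185,-2.4)
c,K,R,t=cam("scene"); q=K@(R@np.array([.526,-.01,.16])+t); q=(q/q[2])[:2].astype(int)
cv2.imwrite("pics/close5.png",cv2.resize(c["color"][q[1]-60:q[1]+60,q[0]-60:q[0]+60],None,fx=4,fy=4))
W=cloud(c,K,R,t); h=np.hypot(W[...,0]-.526,W[...,1]+.0097); d=np.array([.593,.805]); l=np.array([-.805,.593])
for z0,z1,r in((.115,.138,.025),(.139,.146,.025),(.176,.186,.035),(.186,.196,.035)):
    P=W[(h<r)&(W[...,2]>z0)&(W[...,2]<z1)];
    if len(P)==0: continue
    Q=(P[:,:2]-[.526,-.0097])*1000; a=Q@d;b=Q@l
    print(z0,len(P),"lat %.1f..%.1f"%(b.min(),b.max()),"front %.1f"%np.median(a[abs(b)<3]))
E
```

```text
time: 15.15
tcp_pos: [0.5596, -0.149, 0.2165]
eef_rot: [-0.0, 1.0, -0.021, -0.0]
wrist_force: [0.4, 0.8, -2.0]
finger_gap: 0.23
finger_force: 40.0
time: 15.85
tcp_pos: [0.5257, -0.0101, 0.2163]
eef_rot: [0.0, 1.0, -0.021, 0.0]
wrist_force: [0.1, -0.9, -2.1]
finger_gap: 0.23
finger_force: 40.0
t 15.85 tcp [ 0.5257 -0.0101  0.2163] yaw -2.42 rotvec [ 0.02 -0.01 -0.02] shift [-0.2 -0.6 31.3] F [ 0.1  -0.86 -2.15] gap 0.23 ff 40.0
0.115 71 lat -13.4..12.8 front 13.6
0.139 74 lat -11.7..11.7 front 1.4
0.176 22 lat -21.7..21.2 front 23.1
0.186 55 lat -21.8..22.6 front 22.7
```

View pics/close5.png

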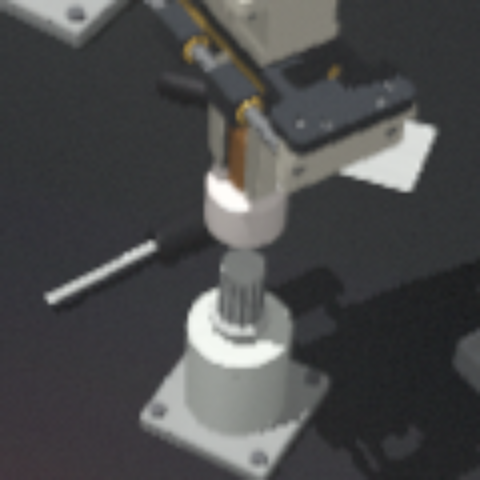

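The tapper's foot at (245,210) hangs squarely above the drum top at (243,262).

```bash
python3 -m jog '[{"delta_pos":[0,0,15],"rot":[0,0,0]},{"delta_pos":[0,0,12],"rot":[0,0,0]},{"delta_pos":[0,0,6],"rot":[0,0,0]},{"delta_pos":[0,0,2],"rot":[0,0,0]},{"delta_pos":[0,0,0],"rot":[0,0,0]},{"delta_pos":[0,0,0],"rot":[0,0,0]}]'
python3 -m jog '[{"delta_pos":[0,0,2],"rot":[0,0,0]},{"delta_pos":[0,0,1],"rot":[0,0,0]},{"delta_pos":[0,0,1],"rot":[0,0,0]}]' | sed -n '2p;4p'
```

```text
time: 16.5
tcp_pos: [0.5258, -0.0095, 0.1814]
eef_rot: [0.0, 1.0, -0.021, 0.0]
wrist_force: [-0.6, 0.3, -2.0]
finger_gap: 0.234
finger_force: 40.0
tcp_pos: [0.5257, -0.0094, 0.1773]
wrist_force: [-0.3, 0.0, 2.2]
```

```bash
python3 -m jog '[{"delta_pos":[0,0,1],"rot":[0,0,0]},{"delta_pos":[0,0,1],"rot":[0,0,0]}]' | sed -n '2p;4p'; python3 -m jog '[{"delta_pos":[0,0,-4],"rot":[0,0,0]},{"delta_pos":[0,0,-5],"rot":[0,0,0]},{"delta_pos":[0,0,0],"rot":[0,0,0]}]' | sed -n '1,2p;4p'
```

```text
tcp_pos: [0.5262, -0.0095, 0.1761]
wrist_force: [-0.5, -0.8, 5.4]
time: 17.3
tcp_pos: [0.5259, -0.0094, 0.1848]
wrist_force: [0.5, -0.6, -1.9]
```

```bash
python3 -m jog '[{"delta_pos":[0,0,4],"rot":[0,0,0]},{"delta_pos":[0,0,3.5],"rot":[0,0,0]},{"delta_pos":[0,0,1.5],"rot":[0,0,0]},{"delta_pos":[0,0,1],"rot":[0,0,0]},{"delta_pos":[0,0,1],"rot":[0,0,0]}]' | sed -n '2p;4p'; python3 -m jog '[{"delta_pos":[0,0,-4],"rot":[0,0,0]},{"delta_pos":[0,0,-5],"rot":[0,0,0]},{"delta_pos":[0,0,0],"rot":[0,0,0]}]' | sed -n '1,2p;4p'
```

```text
tcp_pos: [0.526, -0.0095, 0.174]
wrist_force: [-1.7, 0.9, 6.8]
time: 18.1
tcp_pos: [0.5258, -0.0094, 0.1827]
wrist_force: [-0.4, -0.2, -1.9]
```

```bash
python3 -m jog '[{"delta_pos":[0,0,4],"rot":[0,0,0]},{"delta_pos":[0,0,3.5],"rot":[0,0,0]},{"delta_pos":[0,0,1.5],"rot":[0,0,0]},{"delta_pos":[0,0,1],"rot":[0,0,0]},{"delta_pos":[0,0,1],"rot":[0,0,0]}]' | sed -n '2p;4p'; python3 -m jog '[{"delta_pos":[0,0,-4],"rot":[0,0,0]},{"delta_pos":[0,0,-5],"rot":[0,0,0]},{"delta_pos":[0,0,0],"rot":[0,0,0]}]' | sed -n '1,2p;4p'
```

```text
tcp_pos: [0.5262, -0.0096, 0.1727]
wrist_force: [-2.6, 0.6, 12.0]
time: 18.9
tcp_pos: [0.5258, -0.0094, 0.1806]
wrist_force: [0.8, -0.1, -1.2]
```

```bash
python3 -m jog '[{"delta_pos":[0,0,4],"rot":[0,0,0]},{"delta_pos":[0,0,3.5],"rot":[0,0,0]},{"delta_pos":[0,0,1.5],"rot":[0,0,0]},{"delta_pos":[0,0,1],"rot":[0,0,0]},{"delta_pos":[0,0,0.5],"rot":[0,0,0]}]' | sed -n '2p;4p'; python3 -m jog '[{"delta_pos":[0,0,-4],"rot":[0,0,0]},{"delta_pos":[0,0,-5],"rot":[0,0,0]},{"delta_pos":[0,0,0],"rot":[0,0,0]}]' | sed -n '1,2p;4p'
```

```text
tcp_pos: [0.5262, -0.0096, 0.1716]
wrist_force: [-5.1, -0.1, 15.7]
time: 19.7
tcp_pos: [0.5257, -0.0094, 0.1789]
wrist_force: [-0.2, 0.0, -2.4]
```

```bash
python3 -m jog '[{"delta_pos":[0,0,4],"rot":[0,0,0]},{"delta_pos":[0,0,2.5],"rot":[0,0,0]},{"delta_pos":[0,0,1],"rot":[0,0,0]},{"delta_pos":[0,0,1],"rot":[0,0,0]},{"delta_pos":[0,0,0.7],"rot":[0,0,0]},{"delta_pos":[0,0,0],"rot":[0,0,0]}]' | sed -n '2p;4p'; python3 -m jog '[{"delta_pos":[0,0,-4],"rot":[0,0,0]},{"delta_pos":[0,0,-5],"rot":[0,0,0]},{"delta_pos":[0,0,0],"rot":[0,0,0]}]' | sed -n '1,2p;4p'
python3 - <<'E'
from h import *
for n in("scene",):
    c,K,R,t=cam(n);W=cloud(c,K,R,t);h=np.hypot(W[...,0]-.526,W[...,1]+.0097)
    P=W[(h<.016)&(h>.0135)&(W[...,2]>.083)&(W[...,2]<.12)]; print("collar top z",np.percentile(P[:,2],[10,50,90]).round(4),len(P))
    cv2.imwrite("pics/close6.png",cv2.resize(c["color"][170:230,250:310],None,fx=8,fy=8,interpolation=cv2.INTER_CUBIC))
E
```

```text
tcp_pos: [0.5258, -0.0096, 0.1711]
wrist_force: [-6.5, -0.5, 13.1]
time: 20.6
tcp_pos: [0.5258, -0.0094, 0.1788]
wrist_force: [-0.9, 0.4, -2.3]
collar top z [0.0902 0.099  0.1167] 59
```

View pics/close6.png

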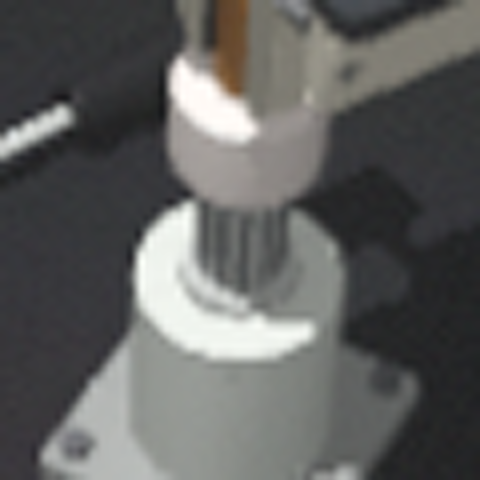

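The crop shows the collar at (240,290) almost down on the rim. I'll continue with light taps until the position stops changing.

```bash
python3 -m jog '[{"delta_pos":[0,0,4],"rot":[0,0,0]},{"delta_pos":[0,0,2.5],"rot":[0,0,0]},{"delta_pos":[0,0,1],"rot":[0,0,0]},{"delta_pos":[0,0,1],"rot":[0,0,0]},{"delta_pos":[0,0,1],"rot":[0,0,0]}]' | sed -n '2p;4p'; python3 -m jog '[{"delta_pos":[0,0,-4],"rot":[0,0,0]},{"delta_pos":[0,0,-5.3],"rot":[0,0,0]},{"delta_pos":[0,0,0],"rot":[0,0,0]}]' | sed -n '1,2p;4p'
```

```text
tcp_pos: [0.5257, -0.0094, 0.1709]
wrist_force: [-9.3, 1.0, 22.0]
time: 21.45
tcp_pos: [0.5259, -0.0094, 0.1787]
wrist_force: [0.9, -0.7, -2.6]
```

```bash
python3 -m jog '[{"delta_pos":[0,0,4],"rot":[0,0,0]},{"delta_pos":[0,0,2.5],"rot":[0,0,0]},{"delta_pos":[0,0,1],"rot":[0,0,0]},{"delta_pos":[0,0,1],"rot":[0,0,0]},{"delta_pos":[0,0,1],"rot":[0,0,0]}]' | sed -n '2p;4p'; python3 -m jog '[{"delta_pos":[0,0,-4],"rot":[0,0,0]},{"delta_pos":[0,0,-5.5],"rot":[0,0,0]},{"delta_pos":[0,0,0],"rot":[0,0,0]}]' | sed -n '1,2p;4p'
```

```text
tcp_pos: [0.5258, -0.0094, 0.171]
wrist_force: [-10.9, 1.1, 21.9]
time: 22.25
tcp_pos: [0.5258, -0.0095, 0.1786]
wrist_force: [1.1, 0.7, -2.8]
```

The TCP stops at 0.171 m with 24 N on it, so the collar is on the hard stop. I lift well clear and then give the separate firm tap.

```bash
python3 -m jog '[{"delta_pos":[0,0,-8],"rot":[0,0,0]},{"delta_pos":[0,0,-8],"rot":[0,0,0]},{"delta_pos":[0,0,0],"rot":[0,0,0]},{"delta_pos":[0,0,0],"rot":[0,0,0]},{"delta_pos":[0,0,8],"rot":[0,0,0]},{"delta_pos":[0,0,6],"rot":[0,0,0]},{"delta_pos":[0,0,2],"rot":[0,0,0]},{"delta_pos":[0,0,0],"rot":[0,0,0]}]'| sed -n '2p;4p'
python3 -m jog '[{"delta_pos":[0,0,4],"rot":[0,0,0]},{"delta_pos":[0,0,2.5],"rot":[0,0,0]},{"delta_pos":[0,0,1],"rot":[0,0,0]},{"delta_pos":[0,0,1.1],"rot":[0,0,0]},{"delta_pos":[0,0,1.1],"rot":[0,0,0]}]' | sed -n '2p;4p'; python3 -m jog '[{"delta_pos":[0,0,-4],"rot":[0,0,0]},{"delta_pos":[0,0,-15],"rot":[0,0,0]},{"delta_pos":[0,0,-25],"rot":[0,0,0]},{"delta_pos":[0,0,-5],"rot":[0,0,0]},{"delta_pos":[0,0,0],"rot":[0,0,0]}]' | sed -n '1,2p;4p'
python3 - <<'E'
from h import *
c,K,R,t=cam("scene");W=cloud(c,K,R,t);h=np.hypot(W[...,0]-.526,W[...,1]+.0097)
P=W[(h<.011)&(W[...,2]>.12)&(W[...,2]<.15)]; print("drum top",np.median(P[:,2]),len(P))
P=W[(h<.029)&(h>.022)&(W[...,2]>.08)&(W[...,2]<.09)]; print("rim",np.median(P[:,2]))
to(.599,-.3044,.2163,-2.4)
E
```

```text
tcp_pos: [0.5248, -0.0093, 0.1771]
wrist_force: [-1.0, -0.0, -2.1]
tcp_pos: [0.5261, -0.0094, 0.171]
wrist_force: [-9.6, 1.4, 19.5]
time: 24.05
tcp_pos: [0.5266, -0.0095, 0.2191]
wrist_force: [0.2, 0.8, -3.4]
drum top 0.13508308524334517 52
rim 0.08482567634234844
t 24.1 tcp [ 0.5259 -0.0094  0.2177] yaw -2.42 rotvec [ 0.   -0.05 -0.02] shift [ 85.4 291.7   1.4] F [-0.41  0.1  -3.75] gap 0.233 ff 40.0
```

Home is confirmed: the drum top is 50.3 mm above the rim. The last tap read only about 22 N net, so I'll give one more, measured while it is held.

```bash
python3 -m jog '[{"delta_pos":[0,0,15],"rot":[0,0,0]},{"delta_pos":[0,0,15],"rot":[0,0,0]},{"delta_pos":[0,0,7.5],"rot":[0,0,0]},{"delta_pos":[0,0,2],"rot":[0,0,0]},{"delta_pos":[0,0,0],"rot":[0,0,0]},{"delta_pos":[0,0,0],"rot":[0,0,0]}]'| sed -n '2p;4p'
python3 -m jog '[{"delta_pos":[0,0,4],"rot":[0,0,0]},{"delta_pos":[0,0,2.5],"rot":[0,0,0]},{"delta_pos":[0,0,1],"rot":[0,0,0]},{"delta_pos":[0,0,1],"rot":[0,0,0]},{"delta_pos":[0,0,1],"rot":[0,0,0]},{"delta_pos":[0,0,0],"rot":[0,0,0]}]' | sed -n '2p;4p'
```

```text
tcp_pos: [0.5258, -0.0094, 0.1783]
wrist_force: [-0.7, -0.2, -1.6]
tcp_pos: [0.5261, -0.0094, 0.171]
wrist_force: [-5.9, 0.9, 13.0]
```

```bash
python3 -m jog '[{"delta_pos":[0,0,0.7],"rot":[0,0,0]}]' | sed -n '2p;4p'
```

```text
tcp_pos: [0.5262, -0.0094, 0.171]
wrist_force: [-9.8, 0.4, 21.6]
```

```bash
python3 -m jog '[{"delta_pos":[0,0,0.3],"rot":[0,0,0]}]' | sed -n '2p;4p'
```

```text
tcp_pos: [0.5263, -0.0094, 0.171]
wrist_force: [-10.2, 1.7, 21.5]
```

```bash
python3 -m jog '[{"delta_pos":[0,0,0.4],"rot":[0,0,0]}]' | sed -n '2p;4p'
```

```text
tcp_pos: [0.5264, -0.0095, 0.171]
wrist_force: [-10.6, 1.8, 24.5]
```

```bash
python3 -m jog '[{"delta_pos":[0,0,-10],"rot":[0,0,0]},{"delta_pos":[0,0,-20],"rot":[0,0,0]},{"delta_pos":[0,0,-20],"rot":[0,0,0]},{"delta_pos":[6,20,0],"rot":[0,0,0]},{"delta_pos":[9,32,0],"rot":[0,0,0]},{"delta_pos":[12,40,0],"rot":[0,0,0]},{"delta_pos":[12,40,0],"rot":[0,0,0]},{"delta_pos":[12,40,0],"rot":[0,0,0]},{"delta_pos":[12,40,0],"rot":[0,0,0]},{"delta_pos":[11,37,0],"rot":[0,0,0]}]'
python3 -m jog '[{"delta_pos":[8,28,10],"rot":[0,0,0]},{"delta_pos":[3.4,14.7,20],"rot":[0,0,0]},{"delta_pos":[0,0,35],"rot":[0,0,0]},{"delta_pos":[0,0,40],"rot":[0,0,0]},{"delta_pos":[0,0,35],"rot":[0,0,0]},{"delta_pos":[0,0,20],"rot":[0,0,0]},{"delta_pos":[0,0,10],"rot":[0,0,0]},{"delta_pos":[0,0,0],"rot":[0,0,0]},{"delta_pos":[0,0,0],"rot":[0,0,0]}]'
```

```text
time: 26.6
tcp_pos: [0.5892, -0.2633, 0.2169]
eef_rot: [-0.0, 1.0, -0.021, -0.0]
wrist_force: [1.0, -0.7, -3.0]
finger_gap: 0.23
finger_force: 40.0
time: 27.5
tcp_pos: [0.5994, -0.3049, 0.0486]
eef_rot: [0.0, 1.0, -0.021, 0.001]
wrist_force: [-0.3, -0.2, -1.3]
finger_gap: 0.232
finger_force: 40.0
```

```bash
python3 -m jog '[{"delta_pos":[0,0,6],"rot":[0,0,0]},{"delta_pos":[0,0,3],"rot":[0,0,0]},{"delta_pos":[0,0,2],"rot":[0,0,0]},{"delta_pos":[0,0,1],"rot":[0,0,0]},{"delta_pos":[0,0,0],"rot":[0,0,0]}]'
```

```text
time: 28.0
tcp_pos: [0.5989, -0.3046, 0.0362]
eef_rot: [0.0, 1.0, -0.021, 0.0]
wrist_force: [-1.6, 1.4, 4.9]
finger_gap: 0.235
finger_force: 40.0
```

Contact with the bench; I release and rise.

```bash
python3 -m jog '[{"delta_pos":[0,0,0],"rot":[0,0,0]},{"delta_pos":[0,0,0],"rot":[0,0,0]},{"delta_pos":[0,0,0],"rot":[0,0,0]},{"delta_pos":[0,0,0],"rot":[0,0,0]},{"delta_pos":[0,0,0],"rot":[0,0,0]},{"delta_pos":[0,0,0],"rot":[0,0,0]},{"delta_pos":[0,0,0],"rot":[0,0,0]},{"delta_pos":[0,0,0],"rot":[0,0,0]}]' 1
python3 -m jog '[{"delta_pos":[0,0,-10],"rot":[0,0,0]},{"delta_pos":[0,0,-25],"rot":[0,0,0]},{"delta_pos":[0,0,-40],"rot":[0,0,0]},{"delta_pos":[0,0,-40],"rot":[0,0,0]},{"delta_pos":[0,0,-40],"rot":[0,0,0]},{"delta_pos":[-15,20,-10],"rot":[0,0,0]},{"delta_pos":[0,0,0],"rot":[0,0,0]},{"delta_pos":[0,0,0],"rot":[0,0,0]}]'
python3 - <<'E'
from h import *
c,K,R,t=cam("scene"); cv2.imwrite("pics/final.png",c["color"])
W=cloud(c,K,R,t);h=np.hypot(W[...,0]-.526,W[...,1]+.0097)
P=W[(h<.011)&(W[...,2]>.12)&(W[...,2]<.15)]; print("drum top",np.median(P[:,2]))
E
```

```text
time: 28.8
tcp_pos: [0.5986, -0.3044, 0.0351]
eef_rot: [-0.0, 1.0, -0.021, -0.0]
wrist_force: [0.2, 0.5, 0.4]
finger_gap: 0.872
finger_force: 0.0
time: 29.6
tcp_pos: [0.5827, -0.324, 0.2008]
eef_rot: [0.0, 1.0, -0.022, 0.0]
wrist_force: [-0.1, 0.4, -0.7]
finger_gap: 1.001
finger_force: 0.0
drum top 0.13460829883113445
```

View pics/final.png

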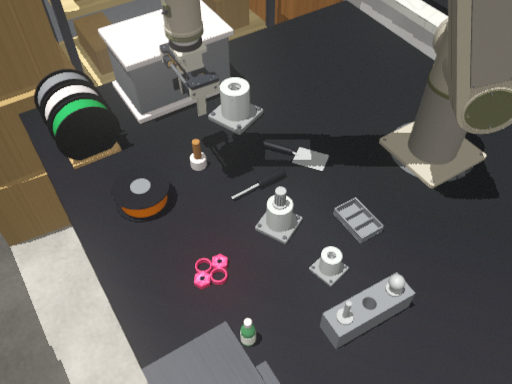

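The tapper stands upright at (198,157) and the arbor is home in the spindle at (280,205). The print, the screwdriver and the other two arbors are where they were.

```bash
python3 -c "
from workcell import job_done
print(job_done())"
```

```text
the job is handed in; nothing more can be done
None
```

The job is handed in: the arbor was tapped home with its collar down on the rim, then given separate firm taps (the last about 26 N, after one that read only about 22 N), and the tapper stands upright where it started with nothing else moved.

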